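# Butt a tray module and hold it in the joining jig

## Robot

A 7-joint arm with a two-finger parallel gripper is mounted at the origin on the work surface. World frame = base frame: x ahead of the robot, y to its left, z up, the work surface at z = 0. Lengths are in mm, angles in rad, forces in N, time in s.
With the tool pointing down it reaches from about 350 to 775 mm from the base axis. Payload 3.1 kg.
Tool frame: the origin (TCP) lies midway between the tips of the shut fingers; the grasp point (between the pads) lies arm.grip_depth behind it (arm.grip_depth is the distance from the TCP to the grasp point, in mm); x points along the fingers, y is the direction in which the jaws open and shut, and the axes are right-handed (so a half turn about x gives the same grasp; the last joint's range is limited). The gripper opens to 85 mm and grips with 20 to 120 N. Pads are 22 mm wide; open, the fingers measure 114 mm over their backs; the gripper's body (76 mm by 85 mm) begins 54 mm behind the grasp point. The pads swing forward as they close: fully open they stand 13 mm farther back than shut.
Start: joints at [1.198, 0.311, 0.014, 1.512, -0.004, 1.319, -0.027], TCP at [178.673, -520.186, 231.304] pointing down, gripper open.
Joint ranges: [-2.7, 2.7], [-0.3, 1.91], [-1.27, 1.3], [0.12, 2.57], [-1.44, 4.58], [0.2, 2.03], [-3.05, 3.05]. Speed limits (rad/s): [2.79, 2.79, 3.14, 3.14, 3.14, 3.14, 3.14].

## Interface

Orientations are given as [roll, pitch, yaw] about the fixed x, y, z axes, in that order (R = Rz(yaw) Ry(pitch) Rx(roll)).
In Python, from rig import arm, eyes gives the robot as it stands.
- The arm moves only by the tool step_arm, never from a script. Its argument "deltas" is a list of rows, each an object of numbers: "tx", "ty", "tz": the shift along the world's x, y, z in m; "turn": the turn about the world's z in rad; "grip": the opening, from 0 (shut) to 1 (fully open). In form: [{"tx": .., "ty": .., "tz": .., "turn": .., "grip": ..}, ...]. A call has 1 to 5 rows; each row is the pose to reach, as a shift and turn from the pose measured when the call began; what a row does not reach only later rows make up. A row lasts 1/8 s, in which the tool goes at most 62.5 mm and 10.7 degrees, less where a joint would pass 70% of its speed; a pose out of reach is approached as far as the arm can. A call with a gripper value outside its range is refused whole. The fingers move at their own pace and stop on an object; the grip force is fixed at half the most. Time passes only in rows, so rows that repeat a pose let the fingers close. It gives the time, the measured TCP pose, the force and the opening at its end, in the units of the state.
- arm.read_state(): the state, without advancing time (a new reading comes with each control period).
- eyes.camera(name): name is "scene" or "top" or "wrist"; returns the picture (384x512x3 uint8, red, green, blue); there is no depth.
- eyes.camera_params(name): a dict with "intrinsics" (3x3 intrinsics, pixels), "pose" (4x4, takes a point from camera to world coordinates); the wrist camera has in their place "T_tool_cam" (4x4, takes a point from camera to tool coordinates, whose origin is the TCP and whose axes are the tool frame's). Camera axes: x right, y up, looking along -z (the intrinsics and any distortion apply to the point x, -y, -z); pixel columns grow to the right and rows downward; lengths in mm; the calibration is good to about 2 mm. A picture is of the moment at which its call begins: read the wrist's pose just before it. camera_params takes no time and is no camera call.
- arm.job_done(): hands the job in, once; it reports no verdict.
The state is a dict: "t": time; "joint_pos": joint angles; "joint_vel": joint speeds; "joint_torque": joint torques, N m; "eef_pos": TCP position; "ee_rot": TCP orientation; "force": force on the tool from outside, world axes, zero at the start; "wrist_torque": the same for the moment, N m; "finger_gap": opening from 0.0 (shut) to 1.0 (fully open).
Only numpy, scipy, OpenCV 4.12 (cv2) and the standard library are available. Lean on these libraries where they do the work, as an engineer would, in place of code of your own. Each camera call takes 0.05 s, during which the arm holds its last target.

## Task

On the aluminium joining jig, butt the loose black tray module squarely and flush against the module that is screwed down, closing the gap and bringing their sides in line. Only then press the black palm knob above the joint 20 mm down so that its sprung pad clamps the loose module, and keep it pressed there: the program finishes while the robot is still holding the knob down. Leave all the other things where they are.

Things in the scene. Friction and masses are not known exactly. Their poses are not given: they have to be found in the camera images.
- seam (a point): Middle of the joint line, on top of the jig plate. z up; y along the lane from the screwed-down module to the loose one; x across. The screwed-down black tray module (60 wide in x, 120 long in y, 28 tall) stands on the plate over x = -30 to 30, y = -120 to 0 mm; its joining face is the plane y = 0.
- jig: The jig, fixed: aluminium plate 12 mm thick on the table; origin on the table 12 mm under seam, same axes; it spans x = -100 to 100, y = -150 to 210 mm. A bridge stands over the joint line, with two posts 16 x 24 mm at x = -75 and 75, y = 0, with a beam on them at y = -12 to 12 mm, 63 to 83 mm above the plate, and a 20 mm wide guide sleeve up to 93 mm.
- module: The loose black tray module on the jig plate: 60 wide (x), 120 long (y), 28 mm tall, open on top, walls 3, floor 4 mm, about 90 g. Origin: centre of its underside, z up. Its -y end, a solid land 14 mm thick and full height, faces the screwed-down module, 25 to 55 mm short of it, askew by up to 0.25 rad. Home: 60 mm from seam along seam's +y, axes parallel to seam's.
- corner_a (a point): Point on the loose module: its joining face's edge at x = +30 mm, y = -60 mm, 14 mm above its underside. Home at (30, 0, 14) mm in the seam's frame.
- corner_b (a point): The same on the other edge of the joining face, x = -30 mm. Home at (-30, 0, 14) mm in the seam's frame.
- knob: Round black palm knob of the spring plunger; origin at the centre of its flat top (knob 40 mm diameter, flat part 34 mm, 20 mm tall), straight above the seam; 143 mm above the plate at rest; it moves straight down when pressed.
- press_travel (a joint): How far the knob is pressed down, m: 0 at rest, 0.030 at the stop. It springs back when let go. Needs about 2 N to start and 0.2 N more per mm; after 12 mm the pad meets the module's land and a second spring adds about 1 N at once and 0.8 N more per mm: about 13 N in all at 20 mm.
- pad: The plunger's rubber pad, 40 x 30 x 8 mm (x, y, z of the seam), origin at the centre of its underside: 40 mm above the plate at rest, so 12 mm above the modules' rims. It goes down with the knob and gives way upward on a spring of 0.8 N per mm once it bears on the land of a loose module at the joint.
- deburrer: Bystander: blue deburring tool, 14 x 90 mm, 12 mm high, lying in the fixed module.
- clip: Bystander: small black binder clip with wire loops, 25 x 36 mm, 14 mm high, lying on the jig plate.
- wrench: Bystander: steel wrench, 160 mm long, flat on the table beyond the jig.
- gluestick: Bystander: glue stick, green with a white cap, standing upright, 29 mm diameter, 95 mm tall, beyond the jig.
- pliers: Bystander: flush cutters with blue handles, about 160 mm long, flat on the table.
- scraper: Bystander: black-handled scraper, 200 mm long, flat on the table.
- bushing: Bystander: flanged steel bushing, 44 mm diameter, 30 mm high, on the table.
There are look-alikes about, which are no part of the job. Leave any green or white look-alike of the module alone.

How it is judged (in metres and radians):
On the way:
1. the loose module is butted flush and in line, the knob still up (y of corner_a in the frame of seam between -0.004 and 0.003 m and x of corner_a in the frame of seam between 0.025 and 0.035 m and y of corner_b in the frame of seam between -0.004 and 0.003 m and x of corner_b in the frame of seam between -0.035 and -0.025 m and angle between module's own z axis and vertical below 0.05 rad and z of corner_a in the frame of seam between 0.01 and 0.018 m and value of joint press_travel below 0.004 m), for 0.3 s.
At the end, for the whole second after the job is handed in: The loose module lies flat on the plate, both corners of its joining face within 3 mm of the joint plane and within 5 mm of in line; the robot holds the knob 16 to 24 mm down and the pad bears on the loose module with more than 2.5 N, through the last second (y of corner_a in the frame of seam between -0.004 and 0.003 m and x of corner_a in the frame of seam between 0.025 and 0.035 m and y of corner_b in the frame of seam between -0.004 and 0.003 m and x of corner_b in the frame of seam between -0.035 and -0.025 m and angle between module's own z axis and vertical below 0.05 rad and z of corner_a in the frame of seam between 0.01 and 0.018 m and value of joint press_travel between 0.016 and 0.024 m and contact force between pad and module above 2.5 N and contact force between any of the fingers, the arm and knob above 4 N and linear speed of module below 0.02 m/s); the arm keeps its last pose, push and grip.
It fails at once if a bystander is moved more than 30 mm (distance of any of deburrer, clip, wrench, gluestick, pliers, scraper, bushing from where it was at the start of the episode above 0.03 m).
It also fails if it takes over 42 s, if anything falls off the work surface, if the arm or the gripper's body presses on something with over 40 N, if the wrist force passes 120 N, or if a joint passes its speed limit or range.

## Working session

There is one attempt and no reset: what is moved stays moved. The work goes in short steps, Python scripts to look and compute and a tool call to move; the robot and the scene stay as the last step left them, time stands still between calls to the robot, and variables do not carry over. Pictures are saved under pics/ and viewed, and the job is handed in when it is done.

Besides the shell and the picture viewer there is one more tool, called after ">>>" as a command line: name --argument value ..., lists and objects as JSON in quotes. step_arm: Moves the arm, as the interface text tells. Its arguments: {"type":"object","properties":{"deltas":{"type":"array","items":{"type":"object","properties":{"tx":{"type":"number"},"ty":{"type":"number"},"tz":{"type":"number"},"turn":{"type":"number"},"grip":{"type":"number"}}}}},"required":["deltas"]}

```bash
ls; mkdir -p pics; python3 - <<'E'
from rig import arm, eyes
import cv2,numpy as np
np.set_printoptions(precision=4,suppress=True)
s=arm.read_state();print(s, arm.grip_depth)
for n in ("scene","top","wrist"):
    im=eyes.camera(n);cv2.imwrite(f"pics/{n}0.png",im[:,:,::-1])
    print(n,eyes.camera_params(n))
E
```

```text
pics
{'t': 0.0, 'joint_pos': array([ 1.1983,  0.3118,  0.014 ,  1.5131, -0.0044,  1.3192, -0.0272]), 'joint_vel': array([-0.001 , -0.0006, -0.0014, -0.0017,  0.001 ,  0.0005,  0.0005]), 'joint_torque': array([  0.0002, -37.9916,   0.1462, -23.0588,   0.0124,   0.0135,
         0.    ]), 'eef_pos': array([ 178.4092, -519.4764,  230.2   ]), 'ee_rot': array([-1.5413,  1.5684,  1.9311]), 'force': array([-0.8154,  0.221 ,  0.685 ]), 'wrist_torque': array([ 0.035 , -0.0147,  0.0343]), 'finger_gap': 1.0023296928370584} 18.700000000000003
scene {'intrinsics': array([[403.1166,   0.    , 251.6409],
       [  0.    , 403.1166, 195.9012],
       [  0.    ,   0.    ,   1.    ]]), 'pose': array([[   0.6663,   -0.5598,    0.4926, 1083.7648],
       [   0.7456,    0.5068,   -0.4326, -503.0549],
       [  -0.0075,    0.6556,    0.7551,  973.4926],
       [   0.    ,    0.    ,    0.    ,    1.    ]])}
top {'intrinsics': array([[416.6699,   0.    , 260.2157],
       [  0.    , 416.6699, 190.3863],
       [  0.    ,   0.    ,   1.    ]]), 'pose': array([[  -0.0209,    0.9916,   -0.1277,  338.427 ],
       [  -0.9998,   -0.0201,    0.0075,   -9.3487],
       [   0.0049,    0.1278,    0.9918, 1522.7607],
       [   0.    ,    0.    ,    0.    ,    1.    ]])}
wrist {'intrinsics': array([[278.4237,   0.    , 255.691 ],
       [  0.    , 278.4237, 187.7326],
       [  0.    ,   0.    ,   1.    ]]), 'T_tool_cam': array([[   0.0001,    0.3018,   -0.9534, -142.3373],
       [   1.    ,   -0.    ,    0.0001,    0.2896],
       [   0.    ,   -0.9534,   -0.3018,  -78.0127],
       [   0.    ,    0.    ,    0.    ,    1.    ]])}
```

View pics/scene0.png

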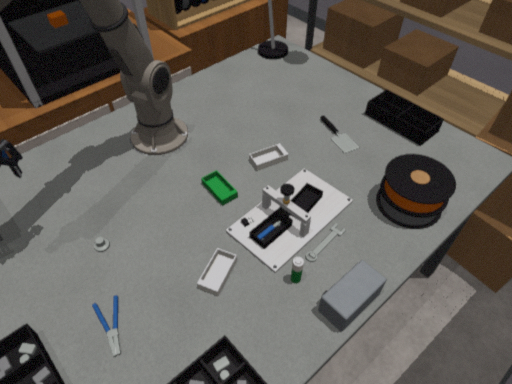

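View pics/top0.png

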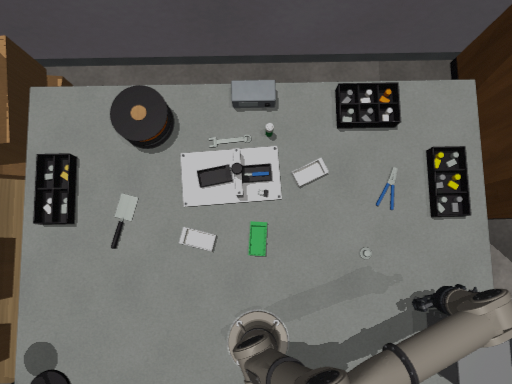

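View pics/wrist0.png

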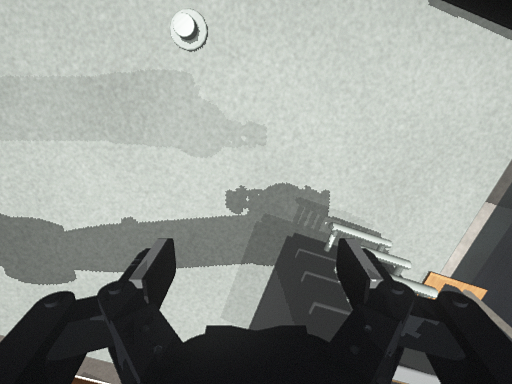

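The top view shows the jig at about (231,177), with the knob at (237,168), the loose module at (214,177) and the fixed module with the blue deburrer at (257,173). The scene view shows the same layout. I'll enlarge both and measure.

```bash
cat > h.py <<'E'
import numpy as np,cv2
from rig import arm,eyes
np.set_printoptions(precision=2,suppress=True)
def ray(n,uv,z,st=None):
    p=eyes.camera_params(n);K=p["intrinsics"]
    if n=="wrist":
        from scipy.spatial.transform import Rotation as R
        T=np.eye(4);T[:3,:3]=R.from_euler('xyz',st["ee_rot"]).as_matrix();T[:3,3]=st["eef_pos"];P=T@p["T_tool_cam"]
    else: P=p["pose"]
    uv=np.atleast_2d(np.array(uv,float))
    d=np.c_[(uv[:,0]-K[0,2])/K[0,0],-(uv[:,1]-K[1,2])/K[1,1],-np.ones(len(uv))]@P[:3,:3].T
    o=P[:3,3]
    return o+d*((z-o[2])/d[:,2])[:,None]
def crop(im,x0,y0,x1,y1,k,f):
    cv2.imwrite(f,cv2.resize(im[y0:y1,x0:x1,::-1],None,fx=k,fy=k,interpolation=cv2.INTER_CUBIC))
E
python3 - <<'E'
from h import *
t=cv2.imread("pics/top0.png")[:,:,::-1];s=cv2.imread("pics/scene0.png")[:,:,::-1]
crop(t,170,130,300,222,6,"pics/t1.png");crop(s,220,160,360,272,5,"pics/s1.png")
E
```

```text
(no output)
```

View pics/t1.png

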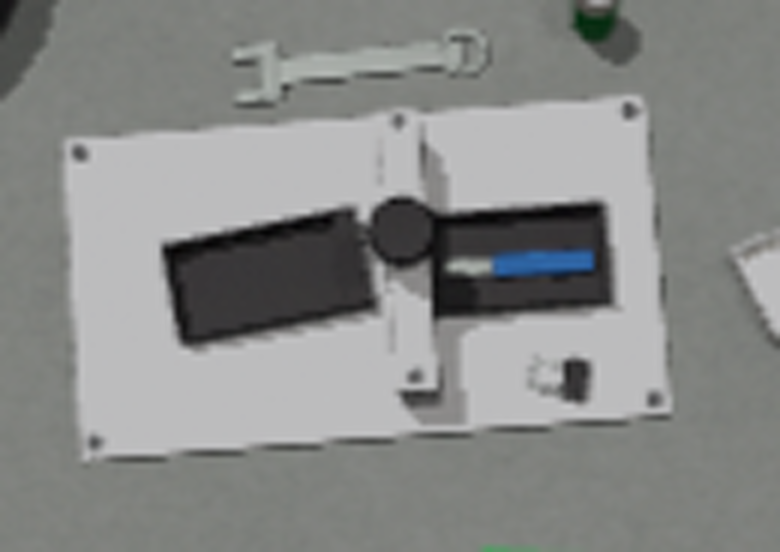

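View pics/s1.png

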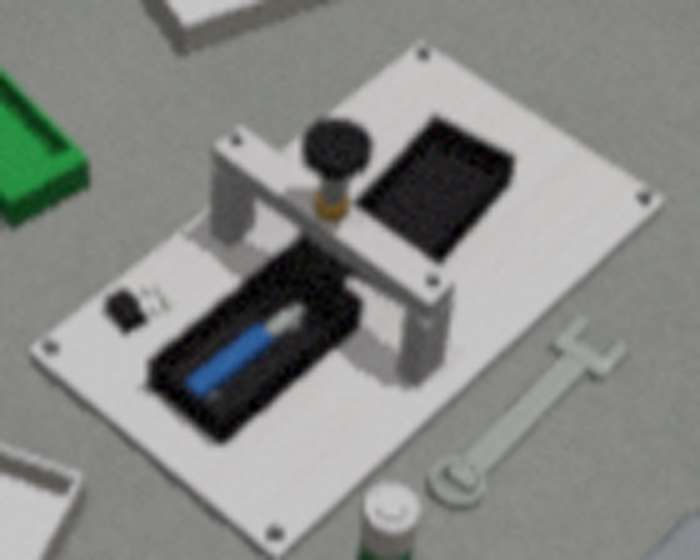

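Enlarged top view: the plate corners are at about (65,137), (645,97), (670,413) and (83,460). The loose module's rim runs (163,243), (352,208), (378,305), (185,345), and the knob is at (402,231). Next I'll fit these.

```bash
cat >> h.py <<'E'
def up(im,x0,y0,x1,y1,k=4):
    return cv2.resize(im[y0:y1,x0:x1],None,fx=k,fy=k,interpolation=cv2.INTER_CUBIC)
def back(p,x0,y0,k=4): return (np.asarray(p,float)+.5)/k-.5+[x0,y0]
E
python3 - <<'E'
from h import *
t=cv2.imread("pics/top0.png")
o=(170,130,300,222);g=cv2.cvtColor(up(t,*o),cv2.COLOR_BGR2GRAY)
c=lambda a:(np.array(a,float)/6)*4
# plate
m=(g>158).astype(np.uint8); m=cv2.morphologyEx(m,cv2.MORPH_CLOSE,np.ones((9,9)))
cs=max(cv2.findContours(m,0,1)[0],key=cv2.contourArea);r=cv2.minAreaRect(cs);b=cv2.boxPoints(r)
P=ray("top",back(b,170,130),12);print("plate",P,[np.linalg.norm(P[i]-P[i-1]) for i in range(4)])
print("ctr",P.mean(0),"long dirs",[np.arctan2(*(P[i]-P[i-1])[[1,0]]) for i in range(4)])
m=(g<100).astype(np.uint8)
for q in cv2.findContours(m,0,1)[0]:
    if cv2.contourArea(q)<800: continue
    r=cv2.minAreaRect(q);b=cv2.boxPoints(r);P=ray("top",back(b,170,130),40)
    print(cv2.contourArea(q),back(b,170,130).round(1).tolist());print(P,[np.linalg.norm(P[i]-P[i-1]).round(1) for i in range(4)])
# manual corners
L=[(163,243),(352,208),(378,305),(185,345)]
P=ray("top",back(L,170,130,6),40);print("loose",P,P.mean(0),[np.linalg.norm(P[i]-P[i-1]).round(1) for i in range(4)])
for z in (155,):print("knob",ray("top",back([(402,231)],170,130,6),z),ray("scene",back([(337,149)],220,160,5),z-6))
L=[(438,117),(514,157),(437,260)]
print("loose scene",ray("scene",back(L,220,160,5),40))
L=[(422,40),(662,200),(278,557),(30,350)]
P=ray("scene",back(L,220,160,5),12);print("plate scene",P,P.mean(0))
E
```

```text
plate [[681.71 276.84  12.  ]
 [703.75 -87.98  12.  ]
 [501.35 -98.21  12.  ]
 [480.39 260.59  12.  ]] [np.float64(201.97117357394134), np.float64(365.4848200339641), np.float64(202.65717285472354), np.float64(359.4079296593069)]
ctr [591.8   87.81  12.  ] long dirs [np.float64(0.08052642953636216), np.float64(-1.5104695807009287), np.float64(-3.091125722864263), np.float64(1.6291271443400768)]
19104.5 [[196.1, 166.2], [270.0, 159.1], [272.0, 180.5], [198.1, 187.6]]
[[621.89 209.16  40.  ]
 [642.68 -58.36  40.  ]
 [564.44 -63.86  40.  ]
 [544.04 201.92  40.  ]] [np.float64(78.2), np.float64(268.3), np.float64(78.4), np.float64(266.6)]
1265.5 [[264.4, 129.6], [276.1, 129.6], [276.1, 140.4], [264.4, 140.4]]
[[752.98 -40.5   40.  ]
 [752.14 -83.47  40.  ]
 [711.89 -82.43  40.  ]
 [712.73 -39.61  40.  ]] [np.float64(40.3), np.float64(43.0), np.float64(40.3), np.float64(42.8)]
1491.0 [[169.6, 129.6], [178.9, 129.6], [178.9, 145.9], [169.6, 145.9]]
[[759.72 305.56  40.  ]
 [759.06 271.81  40.  ]
 [698.36 271.56  40.  ]
 [699.02 305.14  40.  ]] [np.float64(60.7), np.float64(33.8), np.float64(60.7), np.float64(33.6)]
loose [[607.77 206.78  40.  ]
 [626.9   92.96  40.  ]
 [567.46  78.03  40.  ]
 [545.59 193.72  40.  ]] [586.93 142.87  40.  ] [np.float64(63.5), np.float64(115.4), np.float64(61.3), np.float64(117.7)]
knob [[590.99  57.41 155.  ]] [[593.36  57.02 149.  ]]
loose scene [[552.06 197.38  40.  ]
 [606.7  207.46  40.  ]
 [630.73 112.32  40.  ]]
plate scene [[480.63 262.1   12.  ]
 [678.46 270.2   12.  ]
 [700.97 -84.81  12.  ]
 [503.01 -96.7   12.  ]] [590.77  87.7   12.  ]
```

```bash
python3 - <<'E'
from h import *
from scipy.spatial.transform import Rotation as R
s=arm.read_state();M=R.from_euler('xyz',s["ee_rot"]).as_matrix();print(M,s["eef_pos"],s["t"])
y=M[:,1];z=M[:,2];print("tool y ang",np.arctan2(y[1],y[0]),"tool z",np.arctan2(z[1],z[0]))
E
```

```text
[[-0.    0.32 -0.95]
 [ 0.   -0.95 -0.32]
 [-1.   -0.    0.  ]] [ 178.46 -519.66  230.49] 0.15
tool y ang -1.2399402491861895 tool z -2.810736449942967
```

Camera and jaw geometry is clear: the camera will sit on the +y side, away from the bridge. Now travelling at the current height.

>>> step_arm --deltas '[{"tx": 0.046,"ty": 0.038,"tz": 0.0,"turn": 0.18,"grip": 1},{"tx": 0.092,"ty": 0.076,"tz": 0.0,"turn": 0.36,"grip": 1},{"tx": 0.138,"ty": 0.114,"tz": 0.0,"turn": 0.54,"grip": 1},{"tx": 0.184,"ty": 0.152,"tz": 0.0,"turn": 0.72,"grip": 1},{"tx": 0.23,"ty": 0.19,"tz": 0.0,"turn": 0.9,"grip": 1}]'

```text
t: 0.78
eef_pos: [409.5, -328.3, 230.3]
ee_rot: [-1.405, 1.569, 2.973]
force: [0.7, -0.4, -0.2]
finger_gap: 1.002
```

>>> step_arm --deltas '[{"tx": 0.025,"ty": 0.055,"tz": 0.0,"turn": 0.12,"grip": 1},{"tx": 0.05,"ty": 0.11,"tz": 0.0,"turn": 0.24,"grip": 1},{"tx": 0.075,"ty": 0.165,"tz": 0.0,"turn": 0.36,"grip": 1},{"tx": 0.1,"ty": 0.22,"tz": 0.0,"turn": 0.48,"grip": 1},{"tx": 0.12,"ty": 0.275,"tz": 0.0,"turn": 0.52,"grip": 1}]'

```text
t: 1.4
eef_pos: [530.0, -51.6, 230.1]
ee_rot: [-1.397, 1.569, -2.781]
force: [-0.7, -0.8, -0.1]
finger_gap: 1.002
```

>>> step_arm --deltas '[{"tx": 0.01,"ty": 0.056,"grip": 1},{"tx": 0.022,"ty": 0.112,"grip": 1},{"tx": 0.034,"ty": 0.168,"grip": 1},{"tx": 0.05,"ty": 0.22,"grip": 1},{"tx": 0.053,"ty": 0.221,"grip": 1}]'

```text
invalid input at $.deltas[0]: expected keys tx, ty, tz, turn, grip
```

```bash
python3 - <<'E'
from h import *
s=arm.read_state();im=eyes.camera("wrist");cv2.imwrite("pics/w1.png",im[:,:,::-1]);np.save("w1.npy",s,allow_pickle=True);print(s)
E
```

```text
{'t': 1.4, 'joint_pos': array([ 0.47,  0.32, -0.53,  1.54,  0.17,  1.32,  0.11]), 'joint_vel': array([-0.74,  0.24, -0.25, -0.25,  0.18,  0.08, -0.69]), 'joint_torque': array([  2.41, -37.11,  -3.94, -21.83,  -0.27,   0.14,   0.67]), 'eef_pos': array([530.04, -51.64, 230.07]), 'ee_rot': array([-1.4 ,  1.57, -2.78]), 'force': array([-0.73, -0.78, -0.05]), 'wrist_torque': array([-0.  , -0.05, -0.  ]), 'finger_gap': 1.0018269424608763}
```

View pics/w1.png

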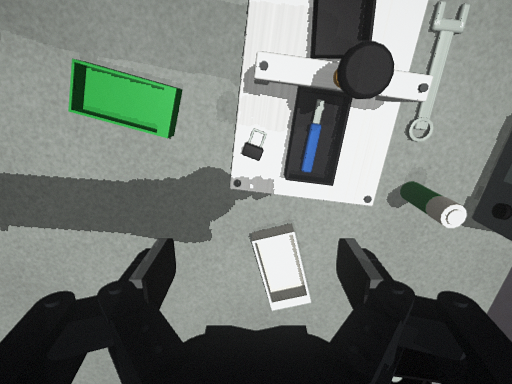

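The wrist picture shows the bridge and knob at (365,68), the jig ahead and the travel path clear. I'll carry on with all five keys in each row.

>>> step_arm --deltas '[{"tx": 0.01,"ty": 0.056,"tz": 0,"turn": 0,"grip": 1},{"tx": 0.022,"ty": 0.112,"tz": 0,"turn": 0,"grip": 1},{"tx": 0.034,"ty": 0.168,"tz": 0,"turn": 0,"grip": 1},{"tx": 0.05,"ty": 0.22,"tz": 0,"turn": 0,"grip": 1},{"tx": 0.053,"ty": 0.221,"tz": 0,"turn": 0,"grip": 1}]'

```text
t: 2.08
eef_pos: [583.3, 188.6, 229.7]
ee_rot: [3.01, 1.557, 1.651]
force: [-1.1, -1.0, -0.6]
finger_gap: 1.001
```

```bash
python3 - <<'E'
from h import *
from scipy.spatial.transform import Rotation as R
s=arm.read_state();im=eyes.camera("wrist");cv2.imwrite("pics/w2.png",im[:,:,::-1]);np.save("w2.npy",s,allow_pickle=True)
M=R.from_euler('xyz',s["ee_rot"]).as_matrix();print(M,s["eef_pos"],np.arctan2(M[1,1],M[0,1]))
im=eyes.camera("top");cv2.imwrite("pics/t2.png",im[:,:,::-1])
E
```

```text
[[-0.    0.98  0.21]
 [ 0.01  0.21 -0.98]
 [-1.    0.   -0.01]] [583.27 188.63 229.75] 0.2118699678998206
```

View pics/w2.png

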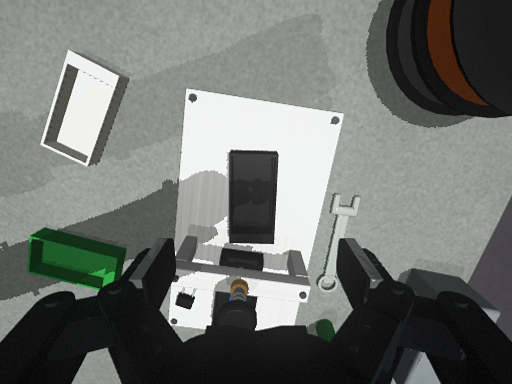

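The wrist picture shows the loose module unobstructed, with rim corners at about (230,151), (278,152), (274,243) and (229,242), and the plate's far corners at (187,89) and (342,113). Now fitting the module.

```bash
python3 - <<'E'
from h import *
s=np.load("w2.npy",allow_pickle=True).item()
t=cv2.imread("pics/w2.png");o=(160,80,350,340)
g=cv2.cvtColor(up(t,*o),cv2.COLOR_BGR2GRAY)
q=[c for c in cv2.findContours((g<110).astype(np.uint8),0,1)[0]]
for c in q:
    if cv2.contourArea(c)<15000 or cv2.contourArea(c)>120000: continue
    print(cv2.contourArea(c),back(cv2.boxPoints(cv2.minAreaRect(c)),160,80).round(1).tolist())
    ap=cv2.approxPolyDP(c,20,True)[:,0];print(back(ap,160,80).round(1).tolist());
    for z in(40,): print(ray("wrist",back(ap,160,80),z,s))
    # polygon area-centroid, min rect in plane at z=40
    P=ray("wrist",back(c[:,0],160,80),40,s)[:,:2].astype(np.float32);r=cv2.minAreaRect(P);print(r)
crop(t[:,:,::-1],160,80,350,340,2.3,"pics/w2c.png")
print("plate far corners",ray("wrist",[(187,89),(343,113)],12,s))
E
```

```text
59848.5 [[187.1, 339.4], [187.1, 277.6], [349.4, 277.6], [349.4, 339.4]]
[[187.1, 338.9], [349.4, 339.4], [349.4, 313.9], [335.4, 332.6], [324.9, 318.1], [306.4, 327.1], [254.9, 330.4], [256.4, 296.4], [245.9, 294.1], [239.6, 277.6], [231.6, 292.4], [214.9, 291.1], [210.9, 324.9]]
[[539.16 -87.53  40.  ]
 [776.37 -37.8   40.  ]
 [762.31   6.31  40.  ]
 [752.26 -30.18  40.  ]
 [729.72  -8.3   40.  ]
 [707.61 -29.48  40.  ]
 [634.75 -51.09  40.  ]
 [624.39   7.43  40.  ]
 [609.11   8.01  40.  ]
 [595.25  32.58  40.  ]
 [588.9    6.65  40.  ]
 [565.49   3.76  40.  ]
 [569.58 -54.84  40.  ]]
((646.6826782226562, -10.968589782714844), (242.4302215576172, 106.66734313964844), 12.060831069946289)
68213.0 [[140.9, 182.9], [290.7, 160.3], [309.4, 284.6], [159.6, 307.2]]
[[162.1, 182.1], [159.6, 307.1], [178.6, 277.1], [176.1, 267.9], [309.4, 284.6], [294.9, 275.4], [307.1, 274.9], [298.9, 251.4], [288.6, 251.1], [287.6, 275.1], [262.6, 271.9], [262.9, 253.4], [223.1, 247.1], [218.1, 265.4], [191.6, 262.1], [195.6, 236.1], [186.4, 235.4], [174.9, 255.6], [178.1, 178.6]]
[[474.59 146.94  40.  ]
[... 229 characters left out ...]
.16  40.  ]
 [618.51  76.12  40.  ]
 [564.59  74.16  40.  ]
 [562.85  45.39  40.  ]
 [526.8   42.82  40.  ]
 [526.29  82.49  40.  ]
 [514.22  81.02  40.  ]
 [503.28  47.95  40.  ]
 [493.41 155.57  40.  ]]
((558.2819213867188, 85.68269348144531), (215.9044647216797, 182.38848876953125), 22.13140869140625)
69186.5 [[227.5, 242.8], [228.7, 149.5], [277.7, 150.2], [276.5, 243.5]]
[[231.1, 149.6], [228.9, 242.1], [273.1, 243.4], [277.4, 153.4]]
[[550.82 204.7   40.  ]
 [570.73  83.05  40.  ]
 [628.58  93.56  40.  ]
 [606.14 211.95  40.  ]]
((588.20263671875, 148.5180206298828), (60.1328125, 124.43213653564453), 10.452093124389648)
plate far corners [[482.78 261.68  12.  ]
 [677.95 274.62  12.  ]]
```

View pics/w2c.png

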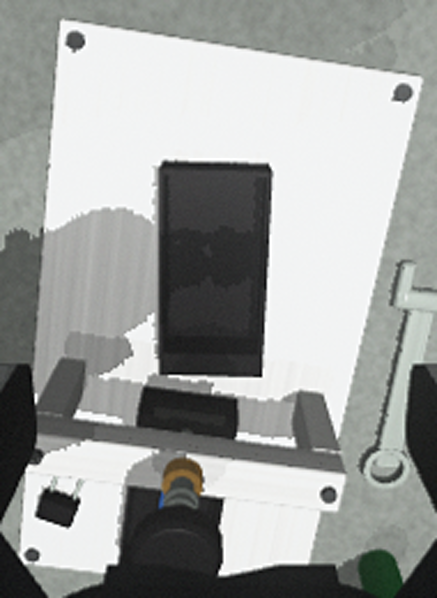

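```bash
python3 - <<'E'
from h import *
s=np.load("w2.npy",allow_pickle=True).item()
print("fixed face bottom",ray("wrist",[(223,248.5),(264,253)],12,s))
E
```

```text
fixed face bottom [[564.5   56.14  12.  ]
 [624.21  61.45  12.  ]]
```

>>> step_arm --deltas '[{"tx": 0.001,"ty": -0.01,"tz": -0.045,"turn": -0.03,"grip": 1},{"tx": 0.001,"ty": -0.018,"tz": -0.09,"turn": -0.03,"grip": 1},{"tx": 0.001,"ty": -0.018,"tz": -0.13,"turn": -0.03,"grip": 1},{"tx": 0.001,"ty": -0.018,"tz": -0.165,"turn": -0.03,"grip": 1},{"tx": 0.001,"ty": -0.018,"tz": -0.165,"turn": -0.03,"grip": 1}]'

```text
t: 2.8
eef_pos: [583.4, 159.5, 61.5]
ee_rot: [-2.311, 1.562, 2.572]
force: [-0.5, -0.2, 0.5]
finger_gap: 1.002
```

```bash
python3 - <<'E'
from h import *
s=arm.read_state();im=eyes.camera("wrist");cv2.imwrite("pics/w3.png",im[:,:,::-1])
print(s["eef_pos"])
im=eyes.camera("scene");crop(im,220,100,360,272,3,"pics/s3.png")
E
```

```text
[583.39 159.52  61.48]
```

View pics/w3.png

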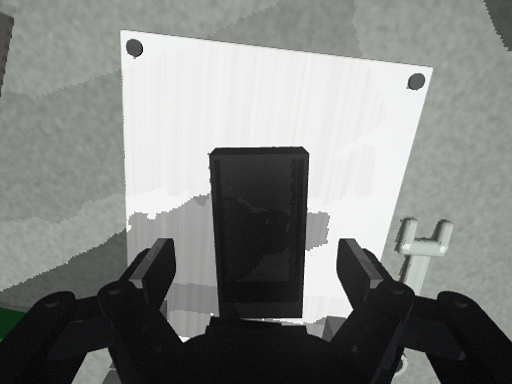

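View pics/s3.png

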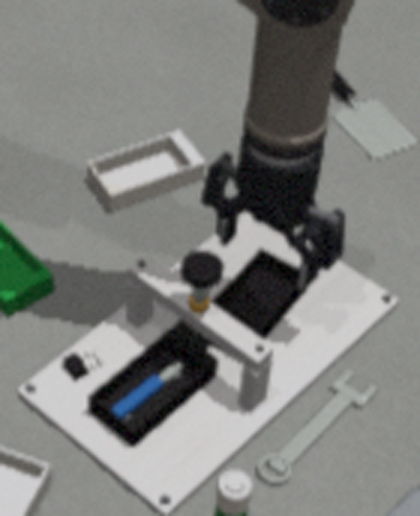

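The wrist view shows the module at (210–305,150–318), between the open fingers and roughly centred (fingers at 165 and 345). The TCP hasn't gone exactly where commanded, so I'll settle and read again.

>>> step_arm --deltas '[{"tx": 0,"ty": 0.0,"tz": 0,"turn": 0,"grip": 1},{"tx": 0,"ty": 0.0,"tz": 0,"turn": 0,"grip": 1},{"tx": 0,"ty": 0.0,"tz": 0,"turn": 0,"grip": 1}]'

```text
t: 3.28
eef_pos: [587.2, 162.5, 66.6]
ee_rot: [2.631, 1.562, 1.231]
force: [0.8, 0.2, 0.1]
finger_gap: 1.0
```

```bash
cat >> h.py <<'E'
def pose():
    from scipy.spatial.transform import Rotation as R
    s=arm.read_state();M=R.from_euler('xyz',s["ee_rot"]).as_matrix()
    print("t",s["t"],s["eef_pos"],"yaw",np.arctan2(M[1,1],M[0,1]).round(4),"toolx",M[:,0],"F",s["force"],"gap",round(s["finger_gap"],3),"vel",np.abs(s["joint_vel"]).max());return s
E
python3 - <<'E'
from h import *
s=pose();im=eyes.camera("wrist");cv2.imwrite("pics/w4.png",im[:,:,::-1])
o=(160,130,340,330)
g=cv2.cvtColor(up(im,*o),cv2.COLOR_RGB2GRAY)
ed=[(210,153),(308,152),(301,317),(218,317)]
print(ray("wrist",ed,40,s))
E
```

```text
t 3.275 [587.17 162.46  66.58] yaw 0.1708 toolx [ 0.    0.01 -1.  ] F [0.85 0.23 0.13] gap 1.0 vel 0.007159526337088886
[[552.73 203.22  40.  ]
 [611.84 214.    40.  ]
 [634.42  92.6   40.  ]
 [573.61  82.33  40.  ]]
```

View pics/w4.png

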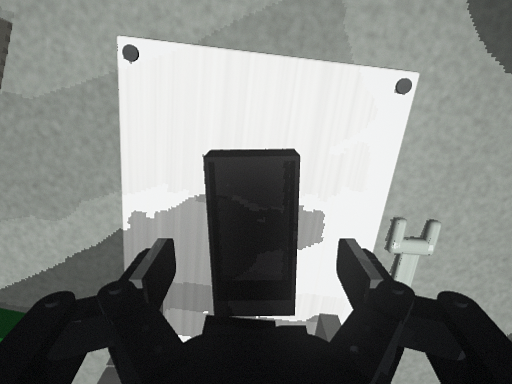

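Settled. In this picture the module's corners are at (204,153), (299,152), (294,315) and (214,316).

```bash
python3 - <<'E'
from h import *
s=arm.read_state()
t=cv2.imread("pics/w4.png");o=(190,130,340,300)
g=cv2.cvtColor(up(t,*o),cv2.COLOR_BGR2GRAY)
P=ray("wrist",[(204,153),(299,152),(294.5,315),(214,316)],40,s);print(P)
print("widths",np.linalg.norm(P[0]-P[1]),np.linalg.norm(P[2]-P[3]),"ctr",P[2:].mean(0),np.arctan2(*(P[1]-P[0])[[1,0]]),np.arctan2(*(P[2]-P[3])[[1,0]]),P[:2].mean(0))
d=P[:2].mean(0)-P[2:].mean(0);print("yaw axis",np.arctan2(-d[0],d[1]))
Q=ray("wrist",[(118,37),(418,73)],12,s);print("plate far",Q)
E
```

```text
[[548.87 202.67  40.  ]
 [606.06 213.14  40.  ]
 [628.91  93.87  40.  ]
 [570.32  83.01  40.  ]]
widths 58.13820162810256 59.58768691841905 ctr [599.61  88.44  40.  ] 0.18099786152107836 0.18319994549094704 [577.47 207.9   40.  ]
yaw axis 0.1832690244808573
plate far [[482.28 261.45  12.  ]
 [677.33 273.66  12.  ]]
```

>>> step_arm --deltas '[{"tx": -0.003,"ty": 0.0095,"tz": -0.02,"turn": 0.011,"grip": 1},{"tx": -0.003,"ty": 0.0095,"tz": -0.04,"turn": 0.011,"grip": 1},{"tx": -0.003,"ty": 0.0095,"tz": -0.0515,"turn": 0.011,"grip": 1},{"tx": -0.003,"ty": 0.0095,"tz": -0.0515,"turn": 0.011,"grip": 1},{"tx": -0.003,"ty": 0.0095,"tz": -0.0515,"turn": 0.011,"grip": 1}]'

```text
t: 3.95
eef_pos: [584.6, 171.9, 15.2]
ee_rot: [2.594, 1.562, 1.205]
force: [-0.2, 0.4, -0.0]
finger_gap: 0.999
```

>>> step_arm --deltas '[{"tx": 0,"ty": 0,"tz": 0,"turn": 0,"grip": 0.6},{"tx": 0,"ty": 0,"tz": 0,"turn": 0,"grip": 0.5},{"tx": 0,"ty": 0,"tz": 0,"turn": 0,"grip": 0.4},{"tx": 0,"ty": 0,"tz": 0,"turn": 0,"grip": 0.4},{"tx": 0,"ty": 0,"tz": 0,"turn": 0,"grip": 0.4}]'

```text
t: 4.58
eef_pos: [585.6, 172.3, 16.4]
ee_rot: [2.418, 1.56, 1.029]
force: [0.5, -0.1, 5.5]
finger_gap: 0.685
```

```bash
python3 - <<'E'
from h import *
s=pose();im=eyes.camera("wrist");cv2.imwrite("pics/w5.png",im[:,:,::-1])
E
```

```text
t 4.575 [585.59 172.25  16.39] yaw 0.1813 toolx [ 0.01  0.01 -1.  ] F [ 0.5  -0.09  5.46] gap 0.685 vel 0.0017487606116047246
```

View pics/w5.png

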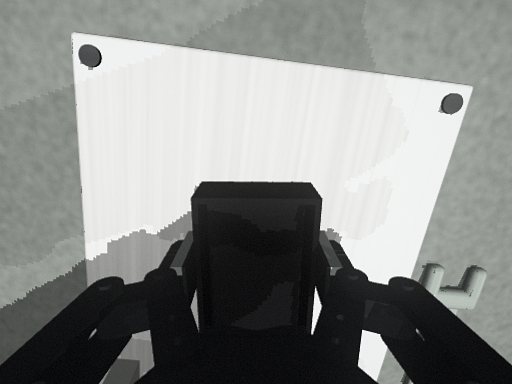

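Gripped: gap 0.685 is about 58 mm, and the module is centred between the pads. I'll rotate into line and slide to roughly 6 mm short, slightly raised to ease the 5 N the tips put on the plate.

>>> step_arm --deltas '[{"tx": 0.001,"ty": -0.005,"tz": 0.001,"turn": -0.03,"grip": 0.4},{"tx": 0.001,"ty": -0.011,"tz": 0.001,"turn": -0.07,"grip": 0.4},{"tx": 0.002,"ty": -0.018,"tz": 0.001,"turn": -0.1,"grip": 0.4},{"tx": 0.002,"ty": -0.0235,"tz": 0.001,"turn": -0.119,"grip": 0.4},{"tx": 0.002,"ty": -0.0235,"tz": 0.001,"turn": -0.119,"grip": 0.4}]'

```text
t: 5.25
eef_pos: [587.6, 147.5, 17.1]
ee_rot: [2.399, 1.561, 0.889]
force: [0.4, 0.2, -1.1]
finger_gap: 0.686
```

>>> step_arm --deltas '[{"tx": 0,"ty": 0,"tz": 0,"turn": 0,"grip": 0.4},{"tx": 0,"ty": 0,"tz": 0,"turn": 0,"grip": 0.4}]'

```text
t: 5.5
eef_pos: [587.5, 147.9, 17.1]
ee_rot: [2.42, 1.561, 0.91]
force: [-0.4, -0.8, -0.8]
finger_gap: 0.688
```

```bash
python3 - <<'E'
from h import *
s=pose();im=eyes.camera("wrist");cv2.imwrite("pics/w6.png",im[:,:,::-1])
im=eyes.camera("top");crop(im,170,130,300,222,6,"pics/t6.png")
im=eyes.camera("scene");crop(im,240,160,340,240,7,"pics/s6.png")
E
```

```text
t 5.5 [587.52 147.9   17.12] yaw 0.0612 toolx [ 0.01  0.01 -1.  ] F [-0.4  -0.77 -0.77] gap 0.688 vel 0.0022855898536473475
```

View pics/w6.png

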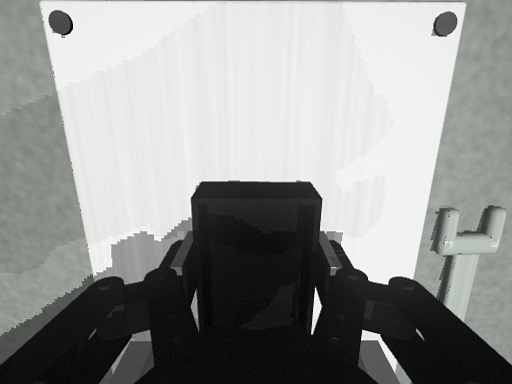

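View pics/s6.png

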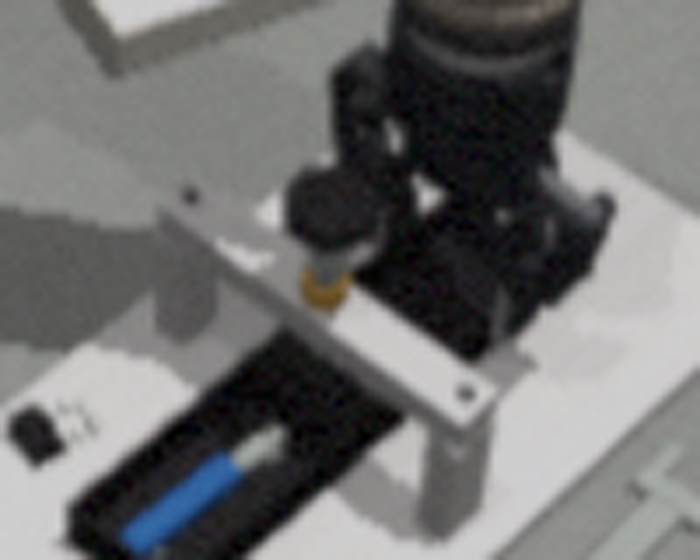

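View pics/t6.png

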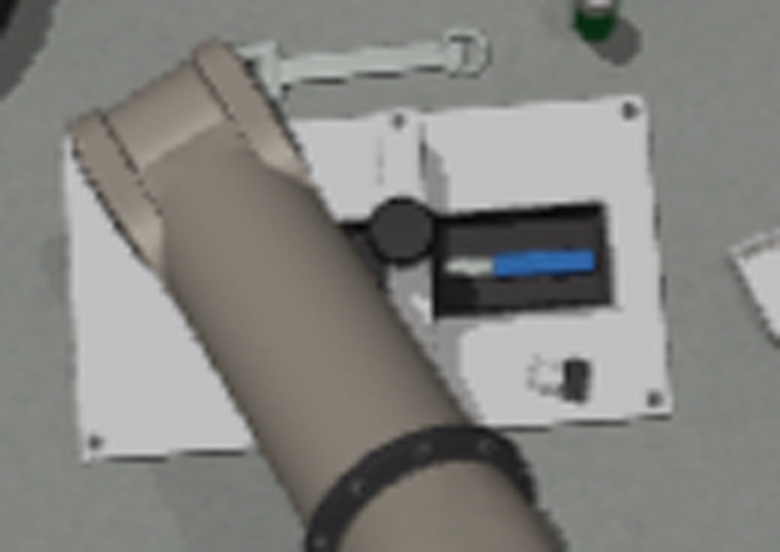

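```bash
python3 - <<'E'
from h import *
s=arm.read_state()
Q=ray("wrist",[(40,2),(466,2)],12,s);R_=ray("wrist",[(191.5,198),(322,198)],40,s);B=ray("wrist",[(199,182.5),(315,182.5)],12,s)
for n,p in(("plate",Q),("rim",R_),("base",B)): print(n,p,p.mean(0),np.linalg.norm(p[1]-p[0]),np.arctan2(*(p[1]-p[0])[[1,0]]))
e=np.array([-np.sin(.0625),np.cos(.0625)]);f=np.array([e[1],-e[0]])
S=Q.mean(0)[:2]-210*e;print("seam",S)
for p in(R_,B): print((p.mean(0)[:2]-S)@e-120,(p.mean(0)[:2]-S)@f)
E
```

```text
plate [[482.2  261.6   12.  ]
 [678.47 273.98  12.  ]] [580.33 267.79  12.  ] 196.66890987934227 0.06296615594051082
rim [[557.04 180.27  40.  ]
 [616.5  183.77  40.  ]] [586.77 182.02  40.  ] 59.565402932758026 0.0589044740618249
base [[555.19 179.46  12.  ]
 [619.26 183.26  12.  ]] [587.22 181.36  12.  ] 64.18227589281472 0.059289372165700606
seam [593.45  58.2 ]
3.9921448384476435 1.0651292277316056
3.3087001747712463 1.4781973559636155
```

About 4–5 mm of gap remains. Pushing on until there is contact.

>>> step_arm --deltas '[{"tx": 0,"ty": -0.002,"tz": 0,"turn": 0.001,"grip": 0.4},{"tx": 0,"ty": -0.003,"tz": 0,"turn": 0.001,"grip": 0.4},{"tx": 0,"ty": -0.004,"tz": 0,"turn": 0.001,"grip": 0.4},{"tx": 0,"ty": -0.005,"tz": 0,"turn": 0.001,"grip": 0.4}]'

```text
t: 6.15
eef_pos: [587.4, 145.0, 17.4]
ee_rot: [2.524, 1.558, 1.017]
force: [-0.1, 4.8, -1.0]
finger_gap: 0.69
```

>>> step_arm --deltas '[{"tx": 0,"ty": -0.001,"tz": 0,"turn": 0,"grip": 0.4},{"tx": 0,"ty": -0.002,"tz": 0,"turn": 0,"grip": 0.4},{"tx": 0,"ty": -0.002,"tz": 0,"turn": 0,"grip": 0.4}]'

```text
t: 6.52
eef_pos: [587.4, 145.1, 17.7]
ee_rot: [2.586, 1.555, 1.08]
force: [0.1, 5.6, -0.8]
finger_gap: 0.689
```

>>> step_arm --deltas '[{"tx": 0,"ty": -0.003,"tz": -0.0005,"turn": 0,"grip": 0.4},{"tx": 0,"ty": -0.005,"tz": -0.0005,"turn": 0,"grip": 0.4},{"tx": 0,"ty": -0.005,"tz": -0.0005,"turn": 0,"grip": 0.4}]'

```text
t: 6.9
eef_pos: [587.1, 145.1, 18.0]
ee_rot: [2.679, 1.549, 1.176]
force: [-1.1, 8.5, -1.2]
finger_gap: 0.685
```

```bash
python3 - <<'E'
from h import *
s=pose();im=eyes.camera("wrist");cv2.imwrite("pics/w7.png",im[:,:,::-1]);np.save("w7.npy",s,allow_pickle=True)
crop(im,180,170,340,240,5,"pics/w7c.png")
E
```

```text
t 6.9 [587.13 145.06  18.01] yaw 0.0678 toolx [ 0.01  0.02 -1.  ] F [-1.13  8.48 -1.18] gap 0.685 vel 0.0024037612653498444
```

View pics/w7.png

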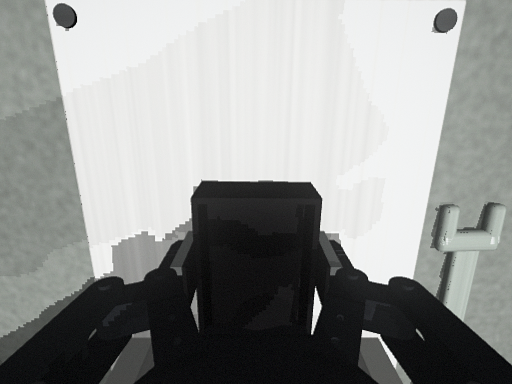

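View pics/w7c.png

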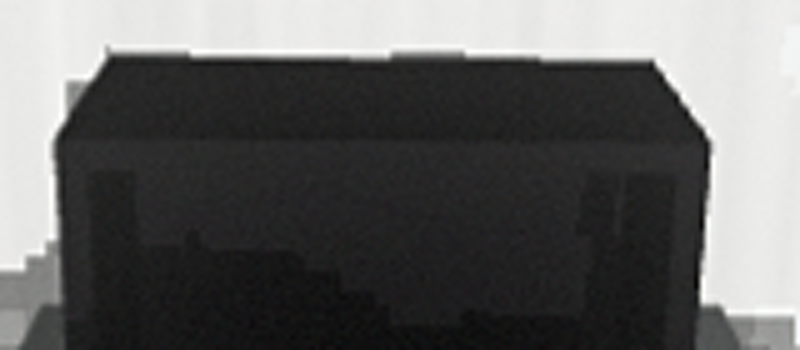

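The end rim corners are at (191.4,197.6) and (321.6,198.4), and the plate screws at (65,15) and (446,20). I'll measure against the plate's screws.

```bash
python3 - <<'E'
from h import *
def scr(im,guess):
    g=cv2.cvtColor(im,cv2.COLOR_BGR2GRAY);out=[]
    for u,v in guess:
        x0,y0=u-22,max(0,v-22);w=g[y0:v+22,x0:u+22];m=(w<140).astype(np.uint8)
        n,l,st,c=cv2.connectedComponentsWithStats(m)
        i=1+np.argmax([a if 80<a<1500 else 0 for a in st[1:,4]]);out.append(c[i]+[x0,y0])
    return np.array(out)
s=np.load("w7.npy",allow_pickle=True).item();im=cv2.imread("pics/w7.png")
H=scr(im,[(65,15),(446,20)]);print(H)
Q=ray("wrist",H,12,s);print("holes",Q,np.arctan2(*(Q[1]-Q[0])[[1,0]]),np.linalg.norm(Q[1]-Q[0]))
s4=np.load("w2.npy",allow_pickle=True).item();im2=cv2.imread("pics/w2.png");H=scr(im2,[(192,97),(335,120)]);Q2=ray("wrist",H,12,s4);print(H,Q2)
a=np.arctan2(*(Q[1]-Q[0])[[1,0]])
e=np.array([-np.sin(a),np.cos(a)]);f=np.array([e[1],-e[0]])
for n,p,z in(("rim",[(191.4,197.6),(321.6,198.4)],40),("base",[(201.6,180.6),(311,182.8)],12)):
    p=ray("wrist",p,z,s);m=p[:,:2]-Q.mean(0)[:2]
    print(n,p,np.linalg.norm(p[1]-p[0]),np.arctan2(*(p[1]-p[0])[[1,0]]),"y from holes",m@e,"x",m@f)
t=cv2.imread("pics/t1.png")
# hole offset from plate edge via top: hole (80,152),(95,442) ; far (630,110),(655,398) at 6x
P=ray("top",back([(80,152),(95,442),(630,110),(655,398)],170,130,6),12);print(P,[np.linalg.norm(P[0]-P[2]),np.linalg.norm(P[1]-P[3]),np.linalg.norm(P[0]-P[1])],P.mean(0))
E
```

```text
[[ 64.51  15.49]
 [444.84  20.23]]
holes [[490.28 253.82  12.  ]
 [670.85 264.52  12.  ]] 0.05920138914852652 180.88754632372812
[[177.    75.33]
 [329.5   98.  ]] [[468.78 274.7   12.  ]
 [656.28 288.38  12.  ]]
rim [[556.04 176.71  40.  ]
 [616.   180.2   40.  ]] 60.05597794122773 0.05815846810034506 y from holes [-80.87 -80.93] x [-29.36  30.7 ]
base [[555.77 177.31  12.  ]
 [616.72 180.02  12.  ]] 61.00946167443733 0.04440060099002324 y from holes [-80.25 -81.15] x [-29.59  31.41]
[[670.71 261.82  12.  ]
 [491.23 252.23  12.  ]
 [690.44 -77.37  12.  ]
 [511.18 -88.05  12.  ]] [np.float64(339.7563833653722), np.float64(340.8631100554516), np.float64(179.74300173144445)] [590.89  87.16  12.  ]
```

Plate screws sit at ±90 and y = 200, so the module's end is at y ≈ 119 and x is within about 0.7 mm. It is flush and in line. Relaxing the push, then opening.

>>> step_arm --deltas '[{"tx": 0,"ty": 0,"tz": 0,"turn": 0,"grip": 0.4},{"tx": 0,"ty": 0,"tz": 0,"turn": 0,"grip": 0.75},{"tx": 0,"ty": 0,"tz": 0,"turn": 0,"grip": 0.9},{"tx": 0,"ty": 0,"tz": 0,"turn": 0,"grip": 1},{"tx": 0,"ty": 0,"tz": 0,"turn": 0,"grip": 1}]'

```text
t: 7.58
eef_pos: [587.2, 144.5, 18.0]
ee_rot: [2.669, 1.549, 1.166]
force: [-0.3, -0.2, 0.3]
finger_gap: 0.998
```

>>> step_arm --deltas '[{"tx": 0,"ty": 0.001,"tz": 0.03,"turn": 0,"grip": 1},{"tx": 0,"ty": 0.01,"tz": 0.07,"turn": 0,"grip": 1},{"tx": 0,"ty": 0.03,"tz": 0.12,"turn": 0,"grip": 1},{"tx": 0,"ty": 0.03,"tz": 0.17,"turn": 0,"grip": 1},{"tx": 0,"ty": 0.03,"tz": 0.2,"turn": 0,"grip": 1}]'

```text
t: 8.2
eef_pos: [588.0, 175.4, 221.4]
ee_rot: [2.529, 1.546, 1.026]
force: [0.7, -0.6, -0.6]
finger_gap: 0.992
```

>>> step_arm --deltas '[{"tx": 0,"ty": 0,"tz": 0.0,"turn": 0,"grip": 0},{"tx": 0,"ty": 0.0,"tz": 0.0,"turn": 0,"grip": 0},{"tx": 0,"ty": 0,"tz": 0.0,"turn": 0,"grip": 0},{"tx": 0,"ty": 0.0,"tz": 0.0,"turn": 0,"grip": 0}]'

```text
t: 8.7
eef_pos: [587.4, 175.0, 219.7]
ee_rot: [2.616, 1.548, 1.114]
force: [0.8, 0.2, -1.0]
finger_gap: 0.143
```

```bash
python3 - <<'E'
from h import *
s=pose();im=eyes.camera("wrist");cv2.imwrite("pics/w8.png",im[:,:,::-1]);np.save("w8.npy",s,allow_pickle=True)
im=eyes.camera("scene");crop(im,240,160,340,240,7,"pics/s8.png")
E
```

```text
t 8.7 [587.38 174.96 219.73] yaw 0.0679 toolx [ 0.01  0.02 -1.  ] F [ 0.81  0.21 -1.  ] gap 0.143 vel 0.008153997928897462
```

View pics/w8.png

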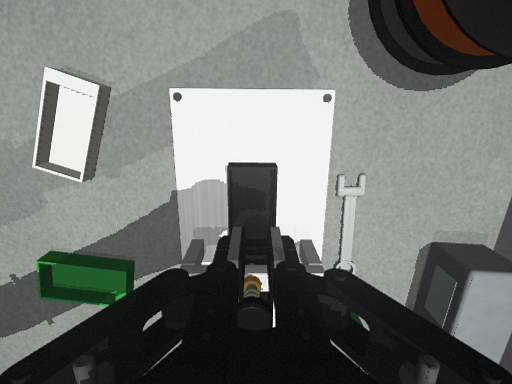

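View pics/s8.png

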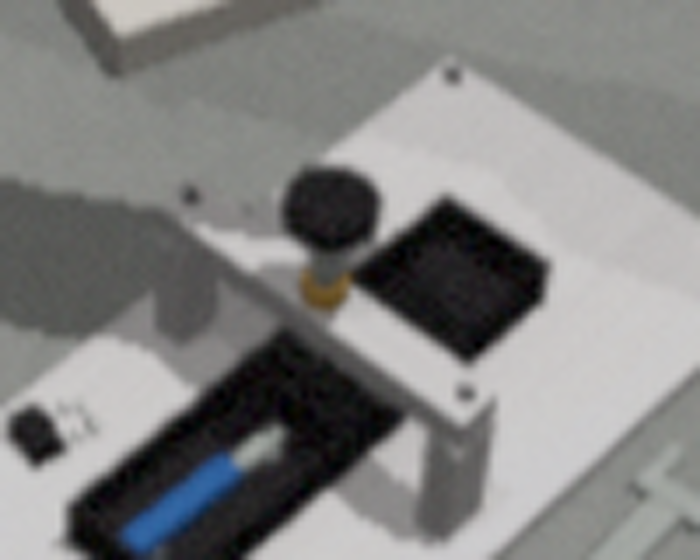

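After release the wrist view shows the module at (228–277,163) between the screws at (177,97) and (327,98). In the scene view its sides line up with the fixed module. One more measurement.

```bash
python3 - <<'E'
from h import *
s=np.load("w8.npy",allow_pickle=True).item();im=cv2.imread("pics/w8.png")
crop(im[:,:,::-1],160,85,345,245,4.2,"pics/w8c.png")
E
```

```text
(no output)
```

View pics/w8c.png

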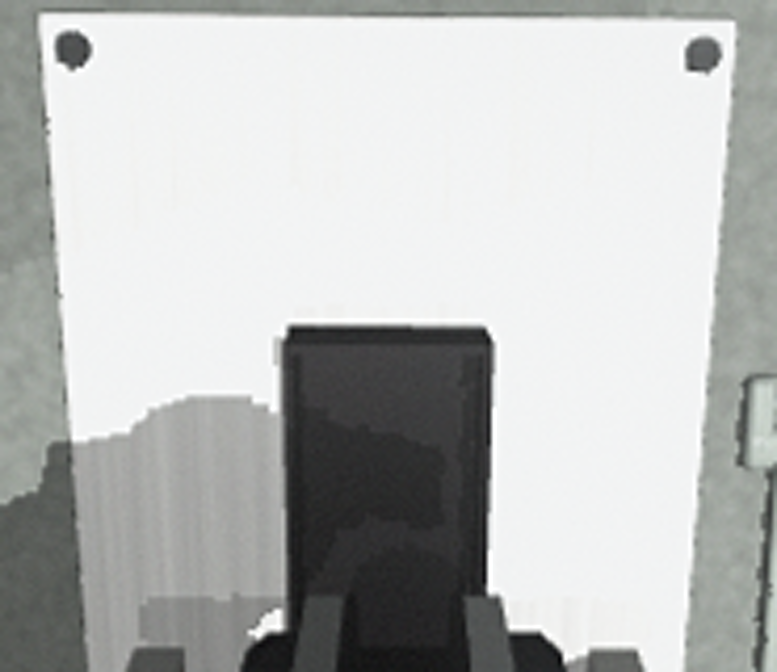

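```bash
python3 - <<'E'
from h import *
s=np.load("w8.npy",allow_pickle=True).item()
b=lambda L:back(L,160,85,4.2)
Q=ray("wrist",b([(72,49),(703,54)]),12,s)
a=np.arctan2(*(Q[1]-Q[0])[[1,0]]);print(Q,a,np.linalg.norm(Q[1]-Q[0]))
e=np.array([-np.sin(a),np.cos(a)]);f=np.array([e[1],-e[0]])
for n,L,z in(("base",[(289,326),(487,328)],12),("rim",[(282,343),(493,345)],40),("side rim near",[(289,590),(487,590)],40)):
    p=ray("wrist",b(L),z,s);m=p[:,:2]-Q.mean(0)[:2];print(n,p[:,:2].tolist(),"y",200+m@e,"x",m@f)
print("seam",Q.mean(0)[:2]-200*e)
E
```

```text
[[490.48 253.56  12.  ]
 [670.52 264.49  12.  ]] 0.060657083740301175 180.36974364113647
base [[555.3351645552566, 177.53886811125], [615.6706783512062, 180.89152780110018]] y [120.19 119.88] x [-30.06  30.37]
rim [[555.6654750953143, 178.24271801989494], [615.086704639944, 181.57026369498573]] y [120.87 120.59] x [-29.68  29.83]
side rim near [[560.6701739294149, 102.8709144381722], [620.0044745775258, 106.62125551219188]] y [45.33 45.48] x [-29.26  30.2 ]
seam [592.62  59.4 ]
```

Final module check: y end 119.9–120.2 and x -30.1/+30.4, so it is home to within 1 mm. Moving above the knob with the fingers shut.

>>> step_arm --deltas '[{"tx": 0.002,"ty": -0.05,"tz": 0.0,"turn": 0,"grip": 0},{"tx": 0.005,"ty": -0.1,"tz": 0.0,"turn": 0,"grip": 0},{"tx": 0.005,"ty": -0.116,"tz": 0.0,"turn": 0,"grip": 0},{"tx": 0.005,"ty": -0.116,"tz": -0.02,"turn": 0,"grip": 0},{"tx": 0.005,"ty": -0.116,"tz": -0.04,"turn": 0,"grip": 0}]'

```text
t: 9.43
eef_pos: [592.7, 60.1, 180.1]
ee_rot: [2.587, 1.546, 1.084]
force: [0.3, 0.1, 0.4]
finger_gap: 0.001
```

>>> step_arm --deltas '[{"tx": 0,"ty": 0,"tz": 0,"turn": 0,"grip": 0},{"tx": 0,"ty": 0,"tz": 0,"turn": 0,"grip": 0},{"tx": 0,"ty": 0,"tz": 0,"turn": 0,"grip": 0}]'

```text
t: 9.8
eef_pos: [593.4, 60.7, 181.3]
ee_rot: [2.523, 1.545, 1.022]
force: [0.1, -0.0, -0.1]
finger_gap: -0.004
```

```bash
python3 - <<'E'
from h import *
s=pose();im=eyes.camera("wrist");cv2.imwrite("pics/w9.png",im[:,:,::-1])
im=eyes.camera("scene");crop(im,240,120,340,220,6,"pics/s9.png")
E
```

```text
t 9.8 [593.39  60.74 181.28] yaw 0.0689 toolx [ 0.01  0.02 -1.  ] F [ 0.08 -0.02 -0.06] gap -0.004 vel 0.0034853213060338784
```

View pics/w9.png

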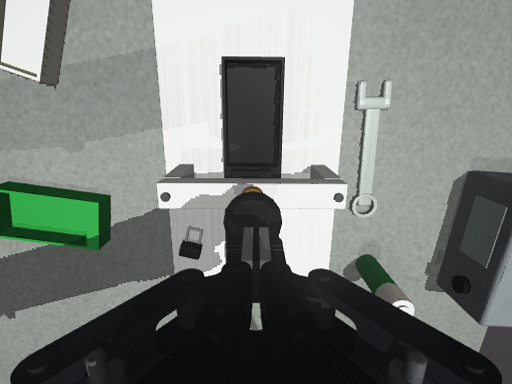

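View pics/s9.png

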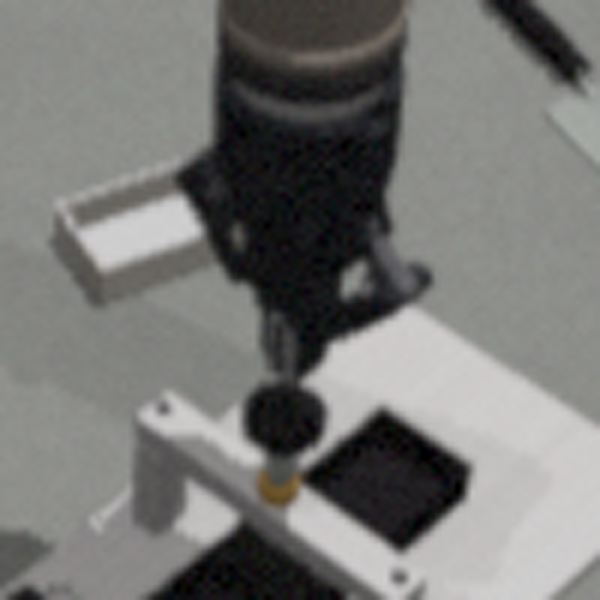

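The shut fingertips sit right above the knob in both views. Descending until there is contact.

>>> step_arm --deltas '[{"tx": 0,"ty": -0.001,"tz": -0.01,"turn": 0,"grip": 0},{"tx": 0,"ty": -0.001,"tz": -0.02,"turn": 0,"grip": 0},{"tx": 0,"ty": -0.001,"tz": -0.025,"turn": 0,"grip": 0},{"tx": 0,"ty": -0.001,"tz": -0.028,"turn": 0,"grip": 0},{"tx": 0,"ty": -0.001,"tz": -0.028,"turn": 0,"grip": 0}]'

```text
t: 10.52
eef_pos: [592.9, 59.3, 152.9]
ee_rot: [2.557, 1.546, 1.055]
force: [-1.5, -0.9, 1.8]
finger_gap: 0.005
```

>>> step_arm --deltas '[{"tx": 0,"ty": 0,"tz": -0.003,"turn": 0,"grip": 0},{"tx": 0,"ty": 0,"tz": -0.006,"turn": 0,"grip": 0},{"tx": 0,"ty": 0,"tz": -0.008,"turn": 0,"grip": 0},{"tx": 0,"ty": 0,"tz": -0.008,"turn": 0,"grip": 0},{"tx": 0,"ty": 0,"tz": -0.008,"turn": 0,"grip": 0}]'

```text
t: 11.15
eef_pos: [593.2, 59.4, 145.2]
ee_rot: [2.529, 1.545, 1.027]
force: [-0.9, -0.9, 4.1]
finger_gap: 0.001
```

Force 4.1 N at about 10 mm matches the spring model (2 + 0.2·10). Going on to 20 mm.

>>> step_arm --deltas '[{"tx": 0,"ty": 0,"tz": -0.003,"turn": 0,"grip": 0},{"tx": 0,"ty": 0,"tz": -0.006,"turn": 0,"grip": 0},{"tx": 0,"ty": 0,"tz": -0.009,"turn": 0,"grip": 0},{"tx": 0,"ty": 0,"tz": -0.01,"turn": 0,"grip": 0},{"tx": 0,"ty": 0,"tz": -0.01,"turn": 0,"grip": 0}]'

```text
t: 11.78
eef_pos: [593.3, 59.4, 136.9]
ee_rot: [2.495, 1.545, 0.993]
force: [-3.8, -1.1, 11.8]
finger_gap: 0.001
```

>>> step_arm --deltas '[{"tx": 0,"ty": 0,"tz": -0.002,"turn": 0,"grip": 0},{"tx": 0,"ty": 0,"tz": -0.002,"turn": 0,"grip": 0},{"tx": 0,"ty": 0,"tz": -0.002,"turn": 0,"grip": 0}]'

```text
t: 12.15
eef_pos: [593.3, 59.4, 136.6]
ee_rot: [2.457, 1.545, 0.955]
force: [-4.3, -1.1, 12.1]
finger_gap: 0.0
```

>>> step_arm --deltas '[{"tx": 0,"ty": 0,"tz": -0.003,"turn": 0,"grip": 0},{"tx": 0,"ty": 0,"tz": -0.0035,"turn": 0,"grip": 0},{"tx": 0,"ty": 0,"tz": -0.0035,"turn": 0,"grip": 0},{"tx": 0,"ty": 0,"tz": -0.0035,"turn": 0,"grip": 0}]'

```text
t: 12.65
eef_pos: [593.3, 59.4, 135.3]
ee_rot: [2.413, 1.545, 0.911]
force: [-5.2, -1.2, 13.2]
finger_gap: -0.001
```

```bash
python3 - <<'E'
from h import *
s=pose();im=eyes.camera("wrist");cv2.imwrite("pics/w10.png",im[:,:,::-1]);np.save("w10.npy",s,allow_pickle=True)
im=eyes.camera("scene");crop(im,240,120,340,220,6,"pics/s10.png");crop(cv2.imread("pics/w10.png")[:,:,::-1],140,0,380,240,2.5,"pics/w10c.png")
pose()
E
```

```text
t 12.65 [593.29  59.39 135.26] yaw 0.0685 toolx [ 0.02  0.02 -1.  ] F [-5.22 -1.21 13.23] gap -0.001 vel 0.0018689515221391511
t 12.75 [593.33  59.37 135.27] yaw 0.0684 toolx [ 0.02  0.02 -1.  ] F [-4.3  -0.97 13.93] gap -0.003 vel 0.002060426398759993
```

View pics/w10c.png

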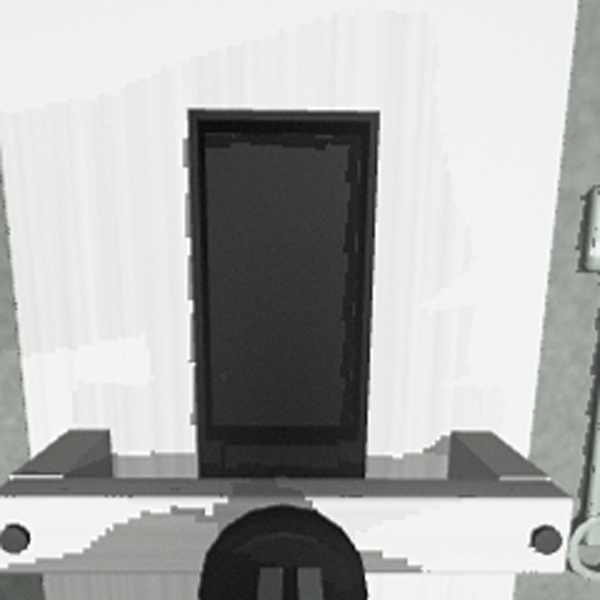

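View pics/s10.png

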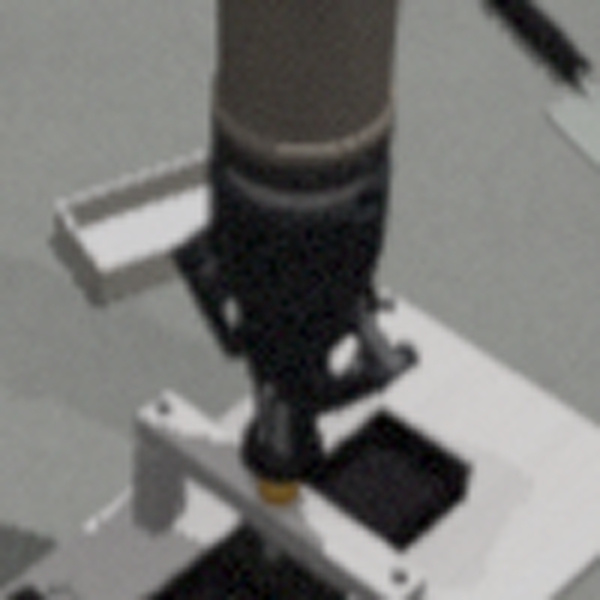

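The knob is down with the pad bearing on the land, and the module looks straight with its rim corners at (188,110) and (380,112). A quick position check, then I'll hand in.

```bash
python3 - <<'E'
from h import *
s=np.load("w10.npy",allow_pickle=True).item()
p=ray("wrist",back([(188,110),(380,112),(365,478),(198,478)],140,0,2.5),40,s);print(p)
a=.0607;e=np.array([-np.sin(a),np.cos(a)]);f=np.array([e[1],-e[0]]);m=p[:,:2]-[592.8,58.8]
print("y",m@e,"x",m@f)
S=arm.read_state();print(S["eef_pos"],S["force"]);arm.job_done()
E
```

```text
[[555.98 177.38  40.  ]
 [615.52 181.09  40.  ]
 [622.64  62.04  40.  ]
 [562.78  58.24  40.  ]]
y [120.6  120.68   1.43   1.26] x [-29.56  30.09  29.98 -30.  ]
[593.33  59.37 135.27] [-4.3  -0.97 13.93]
the job is handed in; nothing more can be done
```

I butted the loose module flush against the fixed one, then pressed the knob down about 20 mm and handed the job in at about 12.8 s with the fingers still holding it. No verdict was reported.

**How it was done:** I gripped the module by its sides, turned it about -0.12 rad into line and slid it up until the contact force reached about 8 N. I released it and re-measured it before pressing the knob with the shut fingers.

**Module position:**

| Check | Position along the lane | Sides (x) |
|---|---|---|
| After release, knob still up | far end at y = 119.9–120.2 mm (home 120) | -30.1 and +30.4 mm |
| Knob pressed | joint end at y = 1.3–1.4 mm, far end at 120.6–120.7 mm | -30 and +30 mm |

The two checks differ by about 1 mm, which is within the camera calibration. I read the joint end in the second row where the bridge beam partly hides it, so it is less certain.

**Knob:** The fingertips are at z = 135.3 mm, against 155 mm at rest, which is 19.7 mm of travel. The upward force is 13–14 N, matching the roughly 13 N given for 20 mm. I could not measure the pad's force on the module directly; that total implies about 7 N.

**Disagreements:**
- A sideways force of about 4–5 N also shows on the tool while it presses.
- One move call was refused for missing keys and moved nothing.
- I did not measure the bystanders again at the end, but no unexpected contact showed and those in view looked unmoved.

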